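# Pull the blown fuse with the insulated tongs and hold it up

## Task

Pick up the orange-handled spring tongs from the shelf, close their jaws on the blown fuse (the one with the red top) standing in its black holder, and lift it out, touching that fuse only with the tongs. Finish holding it still in the squeezed tongs, with its lower end at least 10 cm above the shelf; do not put anything down. Leave the green-topped good fuse, the jar, the torch and the caddy where they are.

Things in the scene. Friction and masses are not known exactly. Their poses are not given: they have to be found in the camera images.
- tongs: insulated spring tongs lying flat, 210 mm long, 26 mm high, 130 g. Origin: on the underside midway between the two orange handle sleeves, the place to grip, near the centre of mass; x points to the jaws, z up. The two arms spread in a narrow V and move together. Sleeves: x = -38 to 38 mm, 26 mm high, 54 mm over their outer faces at x = 0 when open (as found, held open by springs)
- tongs_grip (a point): point midway between the sleeves, 13 mm above the tongs' underside. Squeezing the sleeves across the tongs' y closes the jaws. Width over sleeves at x = 0 and jaw gap: 54 and 60 mm open, 50 and 51 mm, 46 and 42 mm, 37 and 22 mm (on a fuse; sleeves parallel); fully shut 28 mm
- tongs_head (a point): centre of the top of the black hinge head (42 mm across), 80 mm behind tongs. Its spring pushes each sleeve outward with about 6 N when open, 10 N when closed on a fuse: a small squeeze (to 46 to 51 mm over the sleeves) carries the tongs with jaws apart; grip force beyond 10 N presses on the fuse
- tongs_left: the tongs' arm on the +y side of the tongs; origin on its hinge; its frame is parallel to that of tongs when open and turns about z by up to -0.165 rad as the tongs close (about -0.11 on a fuse)
- tongs_right: the tongs' arm on the -y side; same, turning by up to +0.165 rad
- jaw_centre (a point): the point midway between the two black rubber jaw pads, 95 mm ahead (x) of the origin of tongs and 13 mm above its underside; the pads are 36 mm long (along x), 26 mm high, with faces 60 mm apart when open; over their backs the open jaws measure 72 mm
- blown_fuse: the blown cartridge fuse: upright white ceramic cylinder with metal ends, 22 mm diameter, 58 mm tall (59 with its red top disc), 55 g; origin at the centre of its lower end, z up. It stands loosely in the socket of a holder, its lower end 6 mm above the shelf, its upper 42 mm free above the holder
- good_fuse: the same but with a green top disc, in the other holder; leave it alone
- holder_a: black plastic fuse holder bolted to the shelf, 64 x 64 x 22 mm, round socket in the centre of its top, 25 mm wide and 16 mm deep; origin at the centre of its underside. It holds the blown fuse
- holder_b: the same; it holds the good fuse
- jar: closed glass jar, 68 mm diameter, 100 mm tall, origin at the centre of its underside; leave alone
- torch: yellow torch standing on its head, 52 mm diameter at the foot, 145 mm tall, origin at the centre of its underside; leave alone
- caddy: closed blue tool caddy, 176 x 266 x 122 mm plus a handle up to 151 mm, origin at the centre of its underside; leave alone
There are look-alikes about, which are no part of the job. What is shaped like the holder_a but blue is not meant.

How it is judged:
By the outcome, as a careful person would: the job done as asked, in the order asked, and still so for the second after the job is handed in, while the arm keeps its last pose, push and grip.
It also fails if it takes over 38 s, if anything falls off the work surface, if the arm or the gripper's body presses on something with over 40 N, if the wrist force passes 120 N, or if a joint passes its speed limit or range.

## Robot

A 6-joint arm with a two-finger parallel gripper is mounted at the origin on the work surface. World frame = base frame: x ahead of the robot, y to its left, z up, the work surface at z = 0. Lengths are in m, angles in rad, forces in N, time in s.
With the tool pointing down it reaches from about 0.25 to 0.725 m from the base axis. Payload 4 kg.
Tool frame: the origin (TCP) lies on the centre line of the jaws, within the pads' length; the fingertips stand ahead of it and the grasp point (between the pads) lies 11 mm behind it (bot.tip_extent is the z of the fingertips in the tool frame, in m); z points along the fingers, y is the direction in which the jaws open and shut (so a half turn about z gives the same grasp; the last joint's range is limited). The gripper opens to 85 mm and grips with 20 to 120 N. Pads are 22 mm wide; open, the fingers measure 114 mm over their backs; the gripper's body (76 mm by 85 mm) begins 54 mm behind the grasp point. The pads swing forward as they close: fully open they stand 13 mm farther back than shut.
Start: joints at [1.264, 0.241, 0.005, 1.335, 0, 1.571], TCP at [0.151, 0.477, 0.239] pointing down, gripper open.
Joint ranges: [-2.72, 2.72], [-1.05, 1.87], [-1.09, 1.28], [-1.99, 2.15], [-1.42, 1.44], [-3.14, 3.14]. Speed limits (rad/s): [2.79, 2.79, 3.14, 3.14, 3.14, 3.14].

## Interface

Orientations are given as a unit quaternion [x, y, z, w].
In Python, from workcell import bot gives the robot as it stands.
- The arm moves only by the shell command python3 -m jog 'ROWS'. ROWS is JSON, a list that holds one entry, the list of rows, each a list of 7 numbers: the shift along the world's x, y, z in m, then the turn, a rotation vector about the world's x, y, z in degrees, then the closure in counts, from 0 (fully open) to 255 (shut). In form: [[[tx, ty, tz, ax, ay, az, fingers], ...]]. A call has 1 to 10 rows; each row is the pose to reach, as a shift and turn from the pose commanded when the call began; what a row does not reach only later rows make up. A row lasts 1/12 s, in which the tool goes at most 41.7 mm and 7.16 degrees, less where a joint would pass 70% of its speed; a pose out of reach is approached as far as the arm can. A call with a gripper value outside its range is refused whole. The fingers move at their own pace and stop on an object; the grip force is fixed at half the most. Time passes only in rows, so rows that repeat a pose let the fingers close. It gives the time, the measured TCP pose, the force and the opening at its end, in the units of the state.
- bot.get_obs(): the state, without advancing time (a new reading comes with each control period).
- bot.camera(name): name is "scene" or "side" or "wrist"; returns the picture (420x560x3 uint8, blue, green, red); there is no depth.
- bot.camera_model(name): a dict with "K" (3x3 intrinsics, pixels), "T" (4x4, takes a point from camera to world coordinates). Camera axes: x right, y down, z forward; pixel columns grow to the right and rows downward; lengths in m; the calibration is good to about 2 mm. A picture is of the moment at which its call begins: read the wrist's pose just before it. camera_model takes no time and is no camera call; for the wrist camera it gives the pose at the moment of the call.
- bot.job_done(): hands the job in, once; it reports no verdict.
The state is a dict: "clock": time; "joint_pos": joint angles; "joint_vel": joint speeds; "tau": joint torques, N m; "eef_pos": TCP position; "tool_rot": TCP orientation; "ft_force": force on the tool from outside, world axes, zero at the start; "ft_torque": the same for the moment, N m; "grip_width": finger opening in m.
Only numpy, scipy, OpenCV 4.12 (cv2) and the standard library are available. Lean on these libraries where they do the work, as an engineer would, in place of code of your own. Each camera call takes 0.05 s, during which the arm holds its last target. There are 200 camera calls.

## Working session

There is one attempt and no reset: what is moved stays moved. The work goes in short steps, Python scripts to look and compute and a shell command to move; the robot and the scene stay as the last step left them, time stands still between calls to the robot, and variables do not carry over. Pictures are saved under pics/ and viewed, about 8 in all and at most 12, crops included, and the job is handed in when it is done.

```bash
mkdir -p pics; ls
python3 - <<'E'
from workcell import bot
import cv2,numpy as np
a=bot.camera("scene");b=bot.camera("side")
cv2.imwrite("pics/scene0.png",a);cv2.imwrite("pics/side0.png",b)
print(bot.get_obs(),bot.tip_extent)
for n in("scene","side","wrist"):
  m=bot.camera_model(n);print(n,np.round(m["K"],1).tolist(),np.round(m["T"],3).tolist())
E
```

```text
pics
{'clock': 0.1, 'joint_pos': array([1.26399150e+00, 2.41344566e-01, 3.86347409e-03, 1.33513621e+00,
       1.98237795e-06, 1.57080063e+00]), 'joint_vel': array([-9.36433758e-04, -6.98312734e-04,  5.13498307e-03, -5.24927103e-05,
        6.58946369e-04, -5.35914790e-04]), 'tau': array([-1.54853519e-04, -3.73137903e+01,  2.53010166e+01,  1.08484738e-02,
       -2.24535057e-06, -5.76768372e-06]), 'eef_pos': array([0.15084854, 0.47615313, 0.23850018]), 'tool_rot': array([ 1.52803533e-01,  9.88256167e-01, -8.99643423e-04, -1.40101290e-04]), 'ft_force': array([ 0.40766311,  0.03708343, -0.06931224]), 'ft_torque': array([ 0.02745249,  0.0065483 , -0.01404489]), 'grip_width': 0.08534474060519992} 0.008
scene [[399.8, 0.0, 275.1], [0.0, 399.8, 213.5], [0.0, 0.0, 1.0]] [[-0.385, 0.602, -0.699, 1.301], [0.923, 0.253, -0.29, 0.399], [0.002, -0.757, -0.653, 0.723], [0.0, 0.0, 0.0, 1.0]]
side [[523.5, 0.0, 277.7], [0.0, 523.5, 213.7], [0.0, 0.0, 1.0]] [[0.999, -0.012, 0.03, 0.543], [-0.029, -0.752, 0.659, -0.908], [0.015, -0.659, -0.752, 1.144], [0.0, 0.0, 0.0, 1.0]]
wrist [[321.6, 0.0, 280.8], [0.0, 321.6, 211.9], [0.0, 0.0, 1.0]] [[0.302, 0.915, 0.266, 0.083], [0.953, -0.289, -0.086, 0.499], [-0.002, 0.28, -0.96, 0.374], [0.0, 0.0, 0.0, 1.0]]
```

View pics/scene0.png

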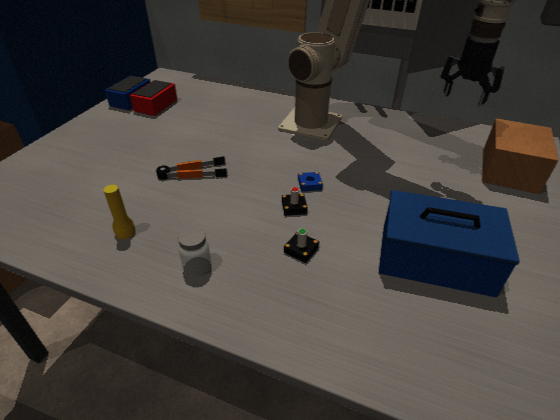

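View pics/side0.png

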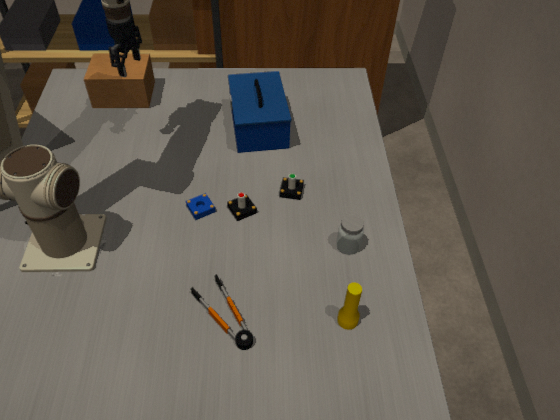

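Scene: tongs at (192,170), red fuse (294,190), green fuse (302,232). Side: sleeves (219,320) and (236,314), head (244,340), jaws (196,294) and (219,281), red (241,195), green (292,177).

```bash
cat > h.py <<'E'
from workcell import bot
import cv2,numpy as np
def ray(m,p):
    K,T=np.array(m["K"]),np.array(m["T"]);d=T[:3,:3]@np.linalg.solve(K,[p[0],p[1],1]);return T[:3,3],d
def onplane(m,p,z):
    o,d=ray(m,p);return o+d*(z-o[2])/d[2]
def blobs(im,lo,hi,amin=8):
    h=cv2.cvtColor(im,cv2.COLOR_BGR2HSV);k=cv2.inRange(h,lo,hi)
    n,l,s,c=cv2.connectedComponentsWithStats(k)
    return [(int(s[i,4]),c[i].round(1),s[i,:4].tolist()) for i in range(1,n) if s[i,4]>=amin],k
E
python3 - <<'E'
from h import *
for n in("side","scene"):
  im=cv2.imread(f"pics/{n}0.png");m=bot.camera_model(n)
  for nm,lo,hi,z in(("orange",(5,200,120),(14,255,255),.018),("red",(0,170,120),(4,255,255),.065),("red2",(175,150,100),(180,255,255),.065),("green",(50,120,80),(75,255,255),.065),("yellow",(22,180,120),(30,255,255),.14),("blueh",(105,150,80),(120,255,255),.022)):
    for a,c,b in blobs(im,lo,hi)[0]:
      print(n,nm,a,c,b,onplane(m,c,z).round(3))
m=bot.camera_model("side")
for nm,p,z in(("head",(244,340),.026),("jawL",(196,294),.02),("jawR",(219,281),.02),("jar",(352,222),.1),("torch",(354,288),.145)):print(nm,onplane(m,p,z).round(3))
im=cv2.imread("pics/side0.png")
big=cv2.resize(im[265:355,180:310],None,fx=6,fy=6,interpolation=cv2.INTER_CUBIC);cv2.imwrite("pics/crop1.png",big)
E
```

```text
side orange 8 [210.8 311. ] [209, 309, 5, 6] [ 0.414 -0.236  0.018]
side red 16 [241.  194.5] [239, 193, 5, 4] [0.484 0.112 0.065]
side green 16 [292.  175.5] [290, 174, 5, 4] [0.631 0.186 0.065]
side yellow 137 [354.4 288.4] [348, 283, 14, 12] [ 0.75  -0.256  0.14 ]
side yellow 65 [346.  320.9] [341, 316, 11, 10] [ 0.722 -0.339  0.14 ]
side blueh 2249 [257.9  98. ] [229, 72, 62, 52] [0.533 0.62  0.022]
side blueh 287 [199.6 204.1] [186, 195, 26, 20] [0.362 0.116 0.022]
scene orange 30 [188.6 162.3] [177, 160, 24, 5] [ 0.424 -0.262  0.018]
scene orange 34 [187.6 170.4] [177, 170, 24, 2] [ 0.464 -0.241  0.018]
scene red 55 [152.5  93.2] [131, 83, 43, 16] [ 0.125 -0.603  0.065]
scene red 18 [294.5 188.7] [292, 187, 6, 4] [0.482 0.116 0.065]
scene green 24 [302.1 230.7] [299, 229, 7, 5] [0.63  0.191 0.065]
scene yellow 85 [110.3 188.5] [104, 185, 14, 8] [ 0.746 -0.26   0.14 ]
scene blueh 39 [129.  88.] [110, 79, 39, 15] [ 0.043 -0.79   0.022]
scene blueh 185 [309.7 178.2] [298, 172, 23, 13] [0.362 0.121 0.022]
scene blueh 1033 [404.7 213.5] [388, 190, 43, 53] [0.416 0.409 0.022]
scene b
[... 294 characters left out ...]
 203, 45, 38] [0.341 0.619 0.022]
scene blueh 14 [448.1 205.7] [444, 205, 8, 3] [0.336 0.514 0.022]
scene blueh 9 [440.1 225.7] [438, 224, 5, 4] [0.43  0.501 0.022]
scene blueh 9 [470.4 230.4] [469, 229, 5, 4] [0.418 0.575 0.022]
scene blueh 19 [489.8 233.3] [485, 230, 10, 7] [0.411 0.621 0.022]
scene blueh 97 [509.6 246.9] [502, 234, 16, 26] [0.444 0.666 0.022]
scene blueh 8 [452.5 244.8] [450, 243, 6, 5] [0.491 0.536 0.022]
scene blueh 54 [499.9 249.2] [490, 244, 17, 14] [0.462 0.644 0.022]
scene blueh 11 [485.  249.5] [483, 247, 4, 6] [0.477 0.61  0.022]
head [ 0.497 -0.32   0.026]
jawL [ 0.374 -0.188  0.02 ]
jawR [ 0.43 -0.15  0.02]
jar [ 0.778 -0.025  0.1  ]
torch [ 0.748 -0.259  0.145]
```

View pics/crop1.png

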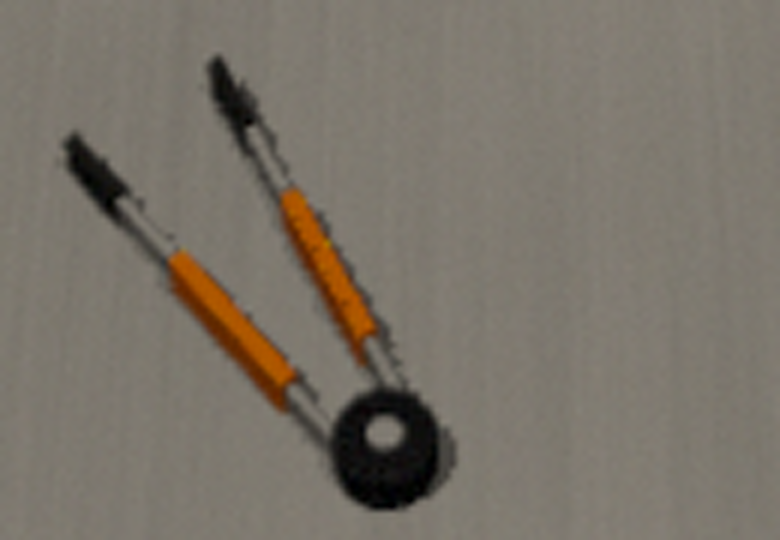

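The crop shows the head centre at about (244.3,338), the sleeve tops at (219.2,317.8) and (235,308.3), and the pads at (195.5,293.5) and (218.5,281).

Run:
```python
from h import *
m=bot.camera_model("side");f=lambda x,y:onplane(m,(180+(x+.5)/6-.5,265+(y+.5)/6-.5),.026)
s1=f(237,317);s2=f(331,262);h=f(386,437);j1=f(92,165);j2=f(228,88)
print("s",s1,s2,np.hypot(*(s1-s2)[:2]));print("h",h)
o=(s1+s2)/2;j=(j1+j2)/2;print("o",o,"j",j,np.linalg.norm(o-h),np.linalg.norm(j-o))
print(np.degrees(np.arctan2((j-h)[1],(j-h)[0])),np.degrees(np.arctan2((o-h)[1],(o-h)[0])))
# scene check
ms=bot.camera_model("scene");a=onplane(ms,(188.6,162.3),.026);b=onplane(ms,(187.6,170.4),.026);print("scene mid",(a+b)/2)
```

```text
s [ 0.43570557 -0.25896139  0.026     ] [ 0.47284912 -0.23426198  0.026     ] 0.04460610608331974
h [ 0.49637417 -0.31346879  0.026     ]
o [ 0.45427734 -0.24661169  0.026     ] j [ 0.39947093 -0.16702008  0.026     ] 0.07900642079779606 0.09663626570077176
123.49209770175423 122.196723289459
scene mid [ 0.45346367 -0.2437982   0.026     ]
```

```bash
python3 -m jog '[[[0.303,-0.723,0,0,0,-39.4,0],[0.303,-0.723,0,0,0,-39.4,0],[0.303,-0.723,0,0,0,-39.4,0],[0.303,-0.723,0,0,0,-39.4,0],[0.303,-0.723,0,0,0,-39.4,0],[0.303,-0.723,0,0,0,-39.4,0],[0.303,-0.723,0,0,0,-39.4,0],[0.303,-0.723,0,0,0,-39.4,0],[0.303,-0.723,0,0,0,-39.4,0],[0.303,-0.723,0,0,0,-39.4,0]]]'
```

```text
clock: 0.93
eef_pos: [0.312, 0.0904, 0.2393]
tool_rot: [0.477, 0.879, 0.0, 0.0]
ft_force: [1.7, 0.5, -0.8]
grip_width: 0.0853
```

```bash
python3 -m jog '[[[0.142,-0.338,-0.04,0,0,0,0],[0.142,-0.338,-0.04,0,0,0,0],[0.142,-0.338,-0.04,0,0,0,0],[0.142,-0.338,-0.04,0,0,0,0],[0.142,-0.338,-0.04,0,0,0,0],[0.142,-0.338,-0.04,0,0,0,0],[0.142,-0.338,-0.04,0,0,0,0],[0.142,-0.338,-0.04,0,0,0,0],[0.142,-0.338,-0.04,0,0,0,0],[0.142,-0.338,-0.04,0,0,0,0]]]'
python3 - <<'E'
from h import *
o=bot.get_obs();m=bot.camera_model("wrist");im=bot.camera("wrist");cv2.imwrite("pics/w1.png",im)
import pickle;pickle.dump((o,m),open("w1.pkl","wb"))
print(o["eef_pos"],o["tool_rot"],o["clock"])
bl,k=blobs(im,(4,150,70),(18,255,255),40)
for a,c,b in bl: print(a,c,b,onplane(m,c,.026).round(4))
E
```

```text
clock: 1.77
eef_pos: [0.4555, -0.251, 0.1971]
tool_rot: [0.479, 0.878, -0.001, 0.0]
ft_force: [0.6, 1.1, -0.0]
grip_width: 0.0852
[ 0.45549373 -0.25100107  0.1970531 ] [ 4.79420312e-01  8.77585009e-01 -8.41272034e-04  8.66311219e-05] 1.7667
761 [260.4 183.7] [251, 146, 19, 77] [ 0.4328 -0.2518  0.026 ]
793 [306.4 183.2] [298, 146, 19, 77] [ 0.47   -0.2273  0.026 ]
```

View pics/w1.png

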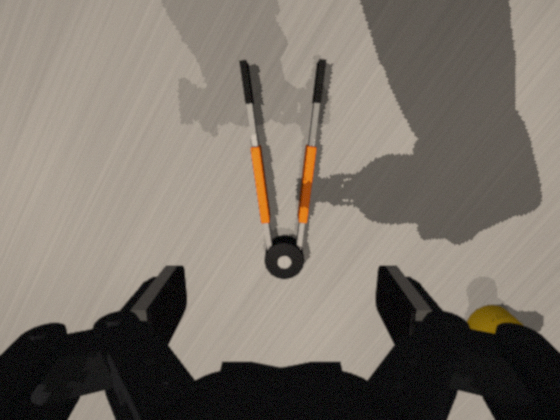

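The wrist picture shows the head at (284.5,261), the jaws at (247,82) and (320,82), and the sleeves symmetric between them. I'll refine with these.

Run:
```python
from h import *
import pickle;o,m=pickle.load(open("w1.pkl","rb"))
P=lambda *p:onplane(m,p,.026)
h=P(284.5,259.5);a=P(241.5,62);b=P(325,61.5);c=P(250,103);d=P(317.5,102)
print(h,(a+b)/2,(c+d)/2,np.linalg.norm(a-b),np.linalg.norm(c-d))
v=(a+b)/2-h;L=np.linalg.norm(v[:2]);print(L,np.degrees(np.arctan2(v[1],v[0])))
print("origin est",h+v/L*.08, "sleeve mid",(P(255,147)+P(312,147)+P(266,222)+P(304,222))/4)
q=o["tool_rot"];print("tool yaw",np.degrees(2*np.arctan2(q[1],q[0])), "tool x", np.degrees(np.arctan2(2*q[0]*q[1],q[0]**2-q[1]**2)))
```

```text
[ 0.49580187 -0.30622822  0.026     ] [ 0.3927113  -0.14895204  0.026     ] [ 0.41137329 -0.17703451  0.026     ] 0.07290131891092233 0.06092359404889059
0.18805175831550391 123.24382945286075
origin est [ 0.45194561 -0.23932061  0.026     ] sleeve mid [ 0.45331455 -0.24097705  0.026     ]
tool yaw 122.70488052570761 tool x 122.70488052570761
```

```bash
python3 -m jog '[[[-0.002,0.005,-0.137,0,0,0.5,0],[-0.002,0.005,-0.137,0,0,0.5,0],[-0.002,0.005,-0.137,0,0,0.5,0],[-0.002,0.005,-0.137,0,0,0.5,0],[-0.002,0.005,-0.137,0,0,0.5,0],[-0.002,0.005,-0.137,0,0,0.5,0]]]'
```

```text
clock: 2.32
eef_pos: [0.4513, -0.2394, 0.062]
tool_rot: [0.473, 0.881, 0.0, -0.001]
ft_force: [0.0, 0.2, 0.9]
grip_width: 0.0857
```

```bash
python3 -m jog '[[[0.0015,-0.003,-0.025,0,0,0,0],[0.0015,-0.003,-0.049,0,0,0,0],[0.0015,-0.003,-0.049,0,0,0,0],[0.0015,-0.003,-0.049,0,0,0,60],[0.0015,-0.003,-0.049,0,0,0,90],[0.0015,-0.003,-0.049,0,0,0,100],[0.0015,-0.003,-0.049,0,0,0,100],[0.0015,-0.003,-0.049,0,0,0,100]]]'
```

```text
clock: 2.98
eef_pos: [0.4554, -0.2445, 0.0161]
tool_rot: [0.473, 0.881, 0.0, 0.002]
ft_force: [-1.1, 0.3, 6.3]
grip_width: 0.0522
```

```bash
python3 -m jog '[[[0,0,0,0,0,0,108],[0,0,0,0,0,0,112],[0,0,0,0,0,0,112],[0,0,0,0,0,0,112]]]'
python3 - <<'E'
from h import *
o=bot.get_obs();m=bot.camera_model("wrist");im=bot.camera("wrist");cv2.imwrite("pics/w2.png",im);print(o["eef_pos"],o["ft_force"],o["grip_width"])
o=bot.get_obs();print(o["eef_pos"],o["ft_force"],o["grip_width"])
E
```

```text
clock: 3.32
eef_pos: [0.4557, -0.2445, 0.0166]
tool_rot: [0.473, 0.881, 0.0, 0.003]
ft_force: [-0.6, 0.9, 8.0]
grip_width: 0.048
[ 0.45573435 -0.24445901  0.01658152] [-0.63940354  0.86122615  8.02728897] 0.048013351747421475
[ 0.4557574  -0.24444969  0.01659274] [-1.40909936  0.96966335  7.9047039 ] 0.04805965152732423
```

View pics/w2.png

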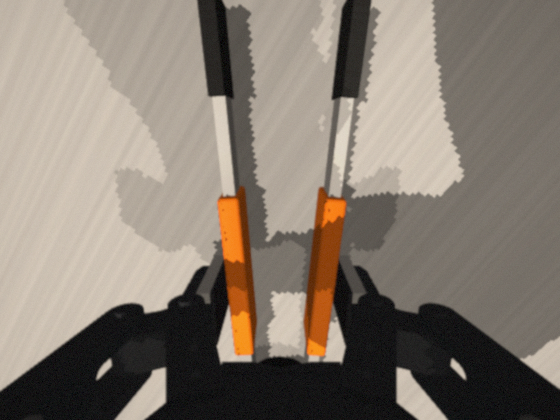

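```bash
python3 -m jog '[[[0,0,0.015,0,0,0,112],[0,0,0.035,0,0,0,112],[0,0,0.06,0,0,0,112],[0,0,0.085,0,0,0,112],[0,0,0.105,0,0,0,112],[0,0,0.115,0,0,0,112],[0,0,0.12,0,0,0,112],[0,0,0.12,0,0,0,112]]]'
python3 - <<'E'
from h import *
o=bot.get_obs();im=bot.camera("wrist");cv2.imwrite("pics/w3.png",im);s=bot.camera("side");cv2.imwrite("pics/s3.png",s)
print(o["eef_pos"],o["ft_force"],o["grip_width"])
big=cv2.resize(s[240:340,170:290],None,fx=4,fy=4);cv2.imwrite("pics/c3.png",np.hstack([im,np.pad(big,((0,20),(0,0),(0,0)))[:, :]])[:, :] if 0 else np.hstack([cv2.resize(im,(400,300)),cv2.resize(big,(360,300))]))
E
```

```text
clock: 4.03
eef_pos: [0.4543, -0.244, 0.1348]
tool_rot: [0.473, 0.881, 0.0, 0.002]
ft_force: [0.3, 0.5, -1.2]
grip_width: 0.0476
[ 0.45430677 -0.24400461  0.13484594] [ 0.34023791  0.51064809 -1.15762359] 0.04760558733173018
```

View pics/c3.png

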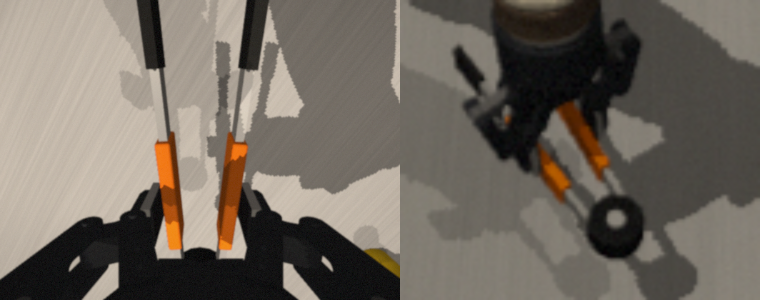

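Run:
```python
from h import *
o=bot.get_obs();m=bot.camera_model("wrist");T=o["eef_pos"];z=T[2]+.0094
p=onplane(m,(284,95.5),z);s=onplane(m,(283,200),z)
q=o["tool_rot"];yaw=2*np.arctan2(q[1],q[0]);ux=np.array([np.cos(yaw),np.sin(yaw)]);uy=np.array([-ux[1],ux[0]])
for n,a in(("pad rear",p),("sleeve front",s)):
  d=(a-T)[:2];print(n,a,d@ux,d@uy)
l=onplane(m,(203,95.5),z);r=onplane(m,(365,95.5),z);print("outer width",np.linalg.norm(l-r))
v=(p-s)[:2];print(np.degrees(np.arctan2(v[1],v[0])),np.degrees(yaw))
im=cv2.imread("pics/w3.png");bl,k=blobs(im,(4,150,70),(18,255,255),40);print(bl)
```

```text
pad rear [ 0.40977335 -0.17511308  0.14197984] 0.08071582922109592 -0.001647397795334225
sleeve front [ 0.43148    -0.20839242  0.14197984] 0.04098405369645724 -0.0013657033923563764
outer width 0.05978474502433987
123.11463758671485 123.52085225406559
[(3945, array([238.1, 267.1]), [217, 185, 40, 165]), (4061, array([322.8, 267. ]), [304, 185, 43, 165])]
```

```bash
python3 -m jog '[[[0.004,0.014,0,0,0,0,112],[0.013,0.042,0,0,0,0,112],[0.024,0.08,0,0,0,0,112],[0.035,0.118,0,0,0,0,112],[0.047,0.156,0,0,0,0,112],[0.058,0.194,0,0,0,0,112],[0.069,0.23,0,0,0,0,112],[0.077,0.258,0,0,0,0,112],[0.082,0.272,0,0,0,0,112],[0.083,0.276,0,0,0,0,112]]]'
python3 -m jog '[[[0,0,0,0,0,0,112],[0,0,0,0,0,0,112]]]'
python3 - <<'E'
from h import *
o=bot.get_obs();m=bot.camera_model("wrist");im=bot.camera("wrist");cv2.imwrite("pics/w4.png",im);T=o["eef_pos"]
q=o["tool_rot"];yaw=2*np.arctan2(q[1],q[0]);ux=np.array([np.cos(yaw),np.sin(yaw)]);uy=np.array([-ux[1],ux[0]])
print(T,o["grip_width"],np.degrees(yaw))
for lo,hi in(((0,150,80),(4,255,255)),((175,150,80),(180,255,255))):
  for a,c,b in blobs(im,lo,hi,10)[0]:
    p=onplane(m,c,.065);d=(p-T)[:2];print(a,c,b,p.round(4),d@ux,d@uy)
E
```

```text
clock: 4.97
eef_pos: [0.5362, 0.0352, 0.1314]
tool_rot: [0.471, 0.882, -0.0, -0.001]
ft_force: [-0.1, -0.2, -0.6]
grip_width: 0.0478
clock: 5.13
eef_pos: [0.5355, 0.0318, 0.1321]
tool_rot: [0.473, 0.881, -0.001, -0.001]
ft_force: [0.1, 0.5, -1.1]
grip_width: 0.0479
[0.53553983 0.03179996 0.13206624] 0.047899934842196824 123.51493698718677
665 [285.9  69.7] [272, 55, 28, 31] [0.4831 0.1168 0.065 ] 0.09977378837911283 -0.003196542627353264
```

View pics/w4.png

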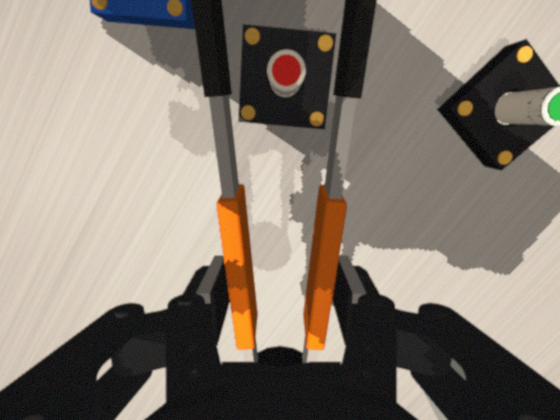

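The red fuse is at (286,70), centred between the pads, and needs about a 2.5 mm correction in y. I'll descend next.

```bash
python3 -m jog '[[[0,0.0025,-0.012,0,0,0,112],[0,0.0025,-0.03,0,0,0,112],[0,0.0025,-0.048,0,0,0,112],[0,0.0025,-0.064,0,0,0,112],[0,0.0025,-0.076,0,0,0,112],[0,0.0025,-0.083,0,0,0,112],[0,0.0025,-0.083,0,0,0,112],[0,0.0025,-0.083,0,0,0,112]]]'
python3 - <<'E'
from h import *
o=bot.get_obs();im=bot.camera("wrist");s=bot.camera("side");c=bot.camera("scene")
print(o["eef_pos"],o["ft_force"],o["grip_width"])
a=cv2.resize(im[0:260,150:430],(420,390));b=cv2.resize(c[140:270,240:367],(381,390),interpolation=cv2.INTER_CUBIC);cv2.imwrite("pics/c5.png",np.hstack([a,b]))
E
```

```text
clock: 5.85
eef_pos: [0.5363, 0.0339, 0.0503]
tool_rot: [0.474, 0.881, -0.0, -0.0]
ft_force: [0.1, -0.4, -1.0]
grip_width: 0.0479
[0.53630229 0.03391899 0.05030213] [ 0.05207559 -0.41142194 -1.02034301] 0.047902636271518625
```

View pics/c5.png

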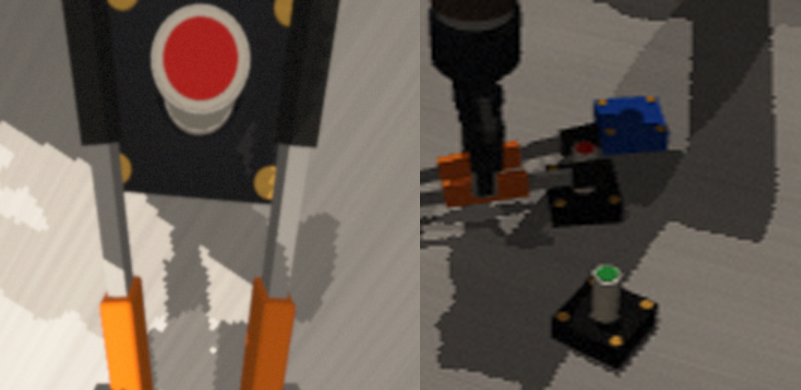

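The fuse sits centred between the pads, so I'll squeeze.

```bash
python3 -m jog '[[[0,0,0,0,0,0,122],[0,0,0,0,0,0,130],[0,0,0,0,0,0,138],[0,0,0,0,0,0,146],[0,0,0,0,0,0,155],[0,0,0,0,0,0,165],[0,0,0,0,0,0,180],[0,0,0,0,0,0,180],[0,0,0,0,0,0,180]]]'
```

```text
clock: 6.75
eef_pos: [0.5367, 0.0348, 0.0505]
tool_rot: [0.473, 0.881, 0.0, 0.0]
ft_force: [-1.3, -0.9, 0.9]
grip_width: 0.0344
```

Run:
```python
from h import *
o=bot.get_obs();im=bot.camera("wrist");c=bot.camera("scene")
print(o["eef_pos"],o["ft_force"],o["grip_width"])
a=cv2.resize(im[0:260,150:430],(420,390));b=cv2.resize(c[140:270,240:367],(381,390),interpolation=cv2.INTER_CUBIC);cv2.imwrite("pics/c6.png",np.hstack([a,b]))
```

```text
[0.53666291 0.03484672 0.05045123] [-1.31771979 -0.86223071  0.92305628] 0.03441292834136155
```

View pics/c6.png

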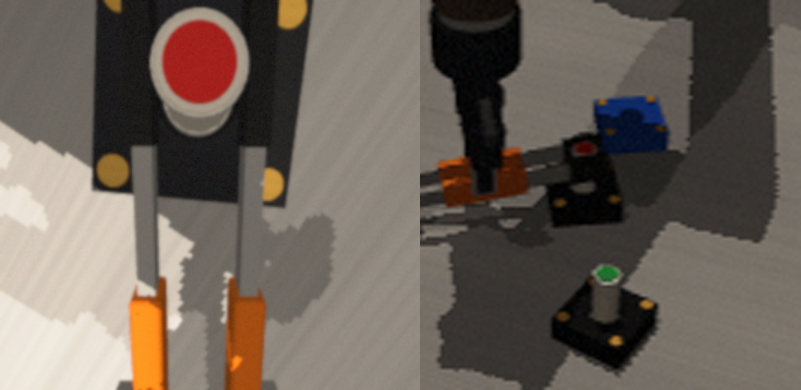

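The pads have closed on the fuse, so I'll lift straight up.

```bash
python3 -m jog '[[[0,0,0.006,0,0,0,180],[0,0,0.014,0,0,0,180],[0,0,0.025,0,0,0,180],[0,0,0.042,0,0,0,180],[0,0,0.06,0,0,0,180],[0,0,0.08,0,0,0,180],[0,0,0.1,0,0,0,180],[0,0,0.12,0,0,0,180],[0,0,0.134,0,0,0,180],[0,0,0.14,0,0,0,180]]]'
python3 -m jog '[[[0,0,0.003,0,0,0,180],[0,0,0.005,0,0,0,180],[0,0,0.005,0,0,0,180],[0,0,0.005,0,0,0,180],[0,0,0.005,0,0,0,180],[0,0,0.005,0,0,0,180]]]'
python3 - <<'E'
from h import *
o=bot.get_obs();im=bot.camera("wrist");c=bot.camera("scene");s=bot.camera("side")
print(o["eef_pos"],o["ft_force"],o["grip_width"])
P=[]
for n,i in(("side",s),("scene",c)):
  m=bot.camera_model(n)
  for a,cc,b in blobs(i,(0,170,90),(4,255,255),6)[0]:
    print(n,a,cc,b);P.append((n,cc,ray(m,cc)))
S=[x for x in P if x[0]=="side"];C=[x for x in P if x[0]=="scene"]
for x in S:
  for y in C:
    (o1,d1),(o2,d2)=x[2],y[2];t=np.linalg.lstsq(np.c_[d1,-d2],o2-o1,rcond=None)[0];p,q=o1+d1*t[0],o2+d2*t[1];print(x[1],y[1],((p+q)/2).round(4),"gap",np.linalg.norm(p-q).round(4))
a=cv2.resize(im[0:260,150:430],(420,390));b=cv2.resize(c[110:240,240:367],(380,390),interpolation=cv2.INTER_CUBIC);cv2.imwrite("pics/c7.png",np.hstack([a,b]))
E
```

```text
clock: 7.68
eef_pos: [0.5379, 0.035, 0.1935]
tool_rot: [0.473, 0.881, 0.001, 0.002]
ft_force: [-0.3, 0.3, -1.0]
grip_width: 0.0343
clock: 8.18
eef_pos: [0.5361, 0.0348, 0.1944]
tool_rot: [0.473, 0.881, -0.0, -0.001]
ft_force: [0.3, 0.3, -1.3]
grip_width: 0.0344
[0.53606078 0.03484603 0.19437479] [ 0.27478272  0.28361291 -1.31966394] 0.03442900914682586
scene 99 [153.7  93.1] [131, 83, 44, 17]
```

View pics/c7.png

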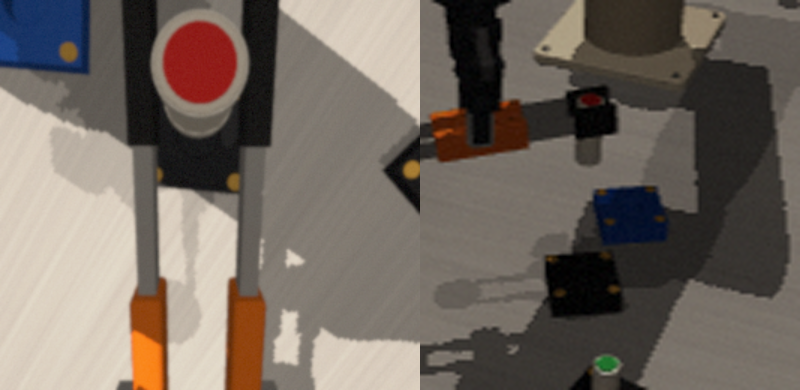

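The fuse is out and upright in the jaws, with its lower end at about 0.006 + 0.144 = 0.15 m. I'll hold for a moment, check for slip, and hand in.

```bash
python3 -m jog '[[[0,0,0,0,0,0,180],[0,0,0,0,0,0,180],[0,0,0,0,0,0,180],[0,0,0,0,0,0,180],[0,0,0,0,0,0,180],[0,0,0,0,0,0,180]]]'
python3 - <<'E'
from h import *
im=bot.camera("wrist");print([x for x in blobs(im,(0,150,80),(4,255,255),100)[0]])
c=bot.camera("scene");print([x for x in blobs(c,(50,120,80),(75,255,255))[0]])
print(bot.job_done())
E
```

```text
clock: 8.83
eef_pos: [0.5366, 0.0349, 0.1953]
tool_rot: [0.473, 0.881, 0.0, 0.0]
ft_force: [-0.8, -0.1, -1.7]
grip_width: 0.0345
[(2065, array([282.9,  41.2]), [259, 14, 49, 55])]
[(23, array([302.1, 230.6]), [299, 229, 7, 4])]
the job is handed in; nothing more can be done
None
```

I picked up the tongs by their sleeves with a small squeeze, lowered the open jaws over the red-topped fuse, squeezed them shut and lifted the fuse straight out. I then handed the job in at about 9 s of the 38 s allowed, with the arm still holding the squeeze.

**Last checks:**
- **Fuse:** it was upright between the jaws. Its lower end should be about 15 cm above the shelf, judged from the 14.4 cm the tool rose rather than measured directly.
- **Grip:** the finger opening stayed at 34.4 mm during the lift and the final hold.
- **Good fuse:** its green top had not moved in the scene picture. I did not re-measure the jar, torch or caddy, but the arm never went near them.

**What failed or disagreed:**
- **Fuse height:** my check of the fuse's height from two cameras failed, because the red top did not register in either picture.
- **Sleeve width:** it read 34.4 mm where 37 mm was expected on a fuse. I put this down to pad give, since the pictures show the jaws closed on it.
- **Lifted weight:** it first read 1.3 N, then 1.7 N, where about 1.8 N was expected.
- **Shelf contact:** while picking up the tongs, the fingertips pressed on the shelf with about 8 N, under the 40 N limit.

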